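# Make up two bracket fixing kits on the joiner's bench

## Robot

A 7-joint arm with a two-finger parallel gripper is mounted at the origin on the work surface. World frame = base frame: x ahead of the robot, y to its left, z up, the work surface at z = 0. Lengths are in m, angles in rad, forces in N, time in s.
With the tool pointing down it reaches from about 0.35 to 0.9 m from the base axis. Payload 7.2 kg.
Tool frame: the origin (TCP) lies on the centre line of the jaws, within the pads' length; the fingertips stand 22 mm ahead of it and the grasp point (between the pads) lies 3 mm ahead of it; z points along the fingers, y is the line along which they close (so a half turn about z gives the same grasp; the last joint's range is limited). The gripper opens to 85 mm and grips with 20 to 120 N. Pads are 22 mm wide; open, the fingers measure 114 mm over their backs; the gripper's body (76 mm by 85 mm) begins 54 mm behind the grasp point. The pads swing forward as they close: fully open they stand 13 mm farther back than shut.
Start: joints at [-1.247, 0.411, -0.013, 1.596, 0.006, 1.134, -0.082], TCP at [0.239, 0.578, 0.253] pointing down, gripper open.
Joint ranges: [-2.95, 2.95], [-0.29, 1.99], [-1.47, 1.44], [0.14, 2.54], [-1.03, 4.17], [0.13, 1.85], [-2.86, 2.86]. Speed limits (rad/s): [2.39, 2.39, 3.01, 3.01, 3.14, 3.14, 3.14].

## Interface

Orientations are given as a unit quaternion [w, x, y, z].
In Python, from bench import env gives the robot as it stands.
- The arm moves only by the shell command python3 steer.py 'ROWS' [OPENING] [FORCE]. ROWS is one flat JSON list of numbers that holds 1 to 5 rows one after another, with no inner brackets; each row has 6 numbers: dx, dy, dz in units of 5 mm, then a rotation vector rx, ry, rz in units of 0.25 rad; each row shifts and turns the commanded pose from where the row before left it, along the tool's axes as they then stand; what a row does not reach is not made up. A row lasts 1/12 s, in which the tool goes at most 0.0417 m and 0.125 rad, less where a joint would pass 70% of its speed; a pose out of reach is approached as far as the arm can. OPENING is the finger opening in m, set as the command begins (- or left out keeps the last). The fingers move at their own pace and stop on an object; FORCE is the grip in N (left out, the last holds). Time passes only in rows, so rows that do not move let the fingers close. It prints the time, the measured TCP pose, the force, the opening and the grip force at its end. Input that does not fit is refused with a message, and nothing moves.
- env.get_state(): the state, without advancing time (a new reading comes with each control period).
- env.read_camera(name): name is "scene" or "top" or "wrist"; returns a dict with "img" (400x640x3 uint8, red, green, blue), "vertical_fov" (degrees; the focal length in pixels is half the picture's height over the tangent of half this angle, whatever the lens; pixels are square), "cx", "cy" (the principal point, pixels), "xyz" and "rotation" of the camera in the world. Camera axes: x right, y down, z forward; pixel columns grow to the right and rows downward; lengths in m; the calibration is good to about 2 mm. A picture is of the moment at which its call begins. There is no depth.
- env.hand_in(): hands the job in; it is judged then, once.
The state is a dict: "time_s": time; "joints": joint angles; "joint_vel": joint speeds; "tau": joint torques, N m; "tcp_pos": TCP position; "tool_rot": TCP orientation; "ft_force": force on the tool from outside, world axes, zero at the start; "ft_torque": the same for the moment, N m; "opening": finger opening in m; "grip_force": force on a finger pad.
Only numpy, scipy, OpenCV 4.12 (cv2) and the standard library are available. Lean on these libraries where they do the work, as an engineer would, in place of code of your own. Each camera call takes 0.05 s, during which the arm holds its last target. There are 200 camera calls.

## Task

Make up the two bracket kits. The blue tray gets the pale pine corbel, the glue bottle and the carton of screws; the red tray gets the dark corbel and the galvanised post shoe. Stand each corbel on its foot in its tray's long compartment and each other thing upright in a short compartment of its own (either one), flat on the tray's floor, and leave the wax tin, the tape measure and the hammer where they are.

Things in the scene. Friction and masses are not known exactly. Their poses are not given: they have to be found in the camera images.
- blue_tray: Blue plastic kit tray, 144 mm (its x) by 152 mm (its y), fixed on the bench. Origin: centre of its underside; z up. Floor 4 mm thick; walls and dividers 4 mm thick, tops 14 mm above the bench. Three compartments: one long one, 136 by 70 mm, along the whole +y half (centre x 0, y +37 mm), and two equal short ones, 66 by 70 mm, side by side in the -y half (centres x -35 and +35 mm, y -37 mm).
- red_tray: Red plastic kit tray, 144 mm (its x) by 152 mm (its y), fixed on the bench. Origin: centre of its underside; z up. Floor 4 mm thick; walls and dividers 4 mm thick, tops 14 mm above the bench. Three compartments: one long one, 136 by 70 mm, along the whole +y half (centre x 0, y +37 mm), and two equal short ones, 66 by 70 mm, side by side in the -y half (centres x -35 and +35 mm, y -37 mm).
- pine_corbel: Pale pine arched timber bracket (corbel) on its foot: 110 mm long (x), 34 thick (y, all parts), 76 high, 0.17 kg. Origin: centre of the foot's underside, z up. Foot 14 mm high along x; post 16 mm wide at the +x end; a curved brace 13 mm thick rises from the foot's -x tip to the post's head, open below it. Grip across the thickness at x +32 mm, 45 mm up.
- dark_corbel: Dark brown stained arched timber bracket (corbel) on its foot: 110 mm long (x), 34 thick (y, all parts), 76 high, 0.17 kg. Origin: centre of the foot's underside, z up. Foot 14 mm high along x; post 16 mm wide at the +x end; a curved brace 13 mm thick rises from the foot's -x tip to the post's head, open below it. Grip across the thickness at x +32 mm, 45 mm up.
- glue_bottle: Small white glue bottle with an orange band and orange pointed nozzle, standing. Body is a cylinder 44 mm in diameter up to 54 mm, shoulder and nozzle above, 78 mm high in all. Origin: centre of its underside; z up. About 0.09 kg. Grip the cylinder about 40 mm up.
- screw_carton: Small brown cardboard carton of screws with a green band and a green top label, closed, rigid: 48 mm (its x) by 40 mm (its y), 55 mm high. Origin: centre of its underside; z up. About 0.22 kg. Grip about 40 mm up.
- post_shoe: Bright galvanised metal post shoe, a U standing open side up: square base 44 by 44 mm, 5 mm thick, and two upright flanges 5 mm thick, 60 mm high, at its +y and -y sides (44 mm over their outsides). Origin: centre of its underside; z up. About 0.24 kg. Grip over both flanges along its y, about 40 mm up.
- wax_tin: Low round wax tin, 68 mm in diameter, 45 mm high. Origin: centre of its underside. Bystander: not part of the kits, stays where it is.
- tape_measure: Yellow and black tape measure, 66 by 36 mm, 62 mm high. Origin: centre of its underside. Bystander: not part of the kits, stays where it is.
- hammer: Hammer with a black handle and steel head, lying flat on the bench beyond the work, 260 mm long along its x, head at +x. Origin: the middle of its length, at the bench. Bystander: not part of the kits, stays where it is.

How it is judged:
At the end, for the whole second after the job is handed in: Corbels within 20 mm lengthwise and 22 mm across of the centre of their tray's long compartment, the other things within 22 mm of the centre line of their tray's short compartments; each underside under 8 mm above the tray's, upright within 0.1 rad, at rest (x of pine_corbel in the frame of blue_tray between -0.02 and 0.02 m and y of pine_corbel in the frame of blue_tray between 0.015 and 0.059 m and z of pine_corbel in the frame of blue_tray between 0 and 0.008 m and angle between each of pine_corbel, glue_bottle, screw_carton, dark_corbel, post_shoe's own z axis and vertical below 0.1 rad and linear speed of each of pine_corbel, glue_bottle, screw_carton, dark_corbel, post_shoe below 0.02 m/s and angular speed of each of pine_corbel, glue_bottle, screw_carton, dark_corbel, post_shoe below 0.2 rad/s and x of glue_bottle in the frame of blue_tray between -0.055 and 0.055 m and y of glue_bottle in the frame of blue_tray between -0.059 and -0.015 m and z of glue_bottle in the frame of blue_tray between 0 and 0.008 m and x of screw_carton in the frame of blue_tray between -0.055 and 0.055 m and y of screw_carton in the frame of blue_tray between -0.059 and -0.015 m and z of screw_carton in the frame of blue_tray between 0 and 0.008 m and x of dark_corbel in the frame of red_tray between -0.02 and 0.02 m and y of dark_corbel in the frame of red_tray between 0.015 and 0.059 m and z of dark_corbel in the frame of red_tray between 0 and 0.008 m and x of post_shoe in the frame of red_tray between -0.055 and 0.055 m and y of post_shoe in the frame of red_tray between -0.059 and -0.015 m and z of post_shoe in the frame of red_tray between 0 and 0.008 m); the robot touches nothing.
It fails at once if wax tin moved by more than 30 mm (distance of wax_tin from where it was at the start of the episode above 0.03 m).
It fails at once if tape measure moved by more than 30 mm (distance of tape_measure from where it was at the start of the episode above 0.03 m).
It fails at once if hammer moved by more than 30 mm (distance of hammer from where it was at the start of the episode above 0.03 m).
It also fails if it takes over 131 s, if anything falls off the work surface, if the arm or the gripper's body presses on something with over 40 N, if the wrist force passes 120 N, or if a joint passes its speed limit or range.

## Working session

There is one attempt and no reset: what is moved stays moved. The work goes in short steps, Python scripts to look and compute and a shell command to move; the robot and the scene stay as the last step left them, time stands still between calls to the robot, and variables do not carry over. Pictures are saved under pics/ and viewed, at most 14 in all, crops included, and the job is handed in when it is done.

```bash
ls; mkdir -p pics; python3 - <<'E'
from bench import env
import cv2
for n in ["scene","top","wrist"]:
    c=env.read_camera(n); cv2.imwrite(f"pics/{n}0.png",c["img"][:,:,::-1])
    print(n,c["vertical_fov"],c["cx"],c["cy"],c["xyz"],c["rotation"])
s=env.get_state();print(s)
E
```

```text
bench.py
pics
steer.py
scene 43.47843500394812 325.23684823923884 198.0533146678222 [ 1.08922096 -0.93763883  0.83485179] [-0.43827422  0.86396059  0.22280004 -0.10884828]
top 51.59720849966596 322.7911877701414 206.1300704965904 [ 0.51225203 -0.0159837   1.14688171] [-0.03075786  0.71310533 -0.69982851  0.02783503]
wrist 67.74654555143356 317.39600833598126 196.8538984666398 [0.17510045 0.60412874 0.37393911] [0.11383789 0.82347409 0.5506692  0.07546389]
{'time_s': 0.15, 'joints': array([-1.24718376,  0.41171908, -0.0127282 ,  1.59683133,  0.0056172 ,
        1.13427778, -0.08220052]), 'joint_vel': array([-0.00116605, -0.00199013,  0.00070959, -0.00200644, -0.00106611,
        0.00079275,  0.00056093]), 'tau': array([ 2.16524204e-03, -6.01030970e+01,  6.82996698e-01, -2.99649954e+01,
        1.39605871e-02,  7.84171920e-03, -1.40993276e-06]), 'tcp_pos': array([0.23855992, 0.57731507, 0.25265271]), 'tool_rot': array([-7.09876280e-05,  1.94633387e-01,  9.80875876e-01, -5.95667424e-04]), 'ft_force': array([0.73124801, 0.8221574 , 0.08338278]), 'ft_torque': array([ 0.01003466, -0.05165704,  0.02476011]), 'grip_force': 0.0, 'opening': 0.08561259281026334}
```
View pics/top0.png

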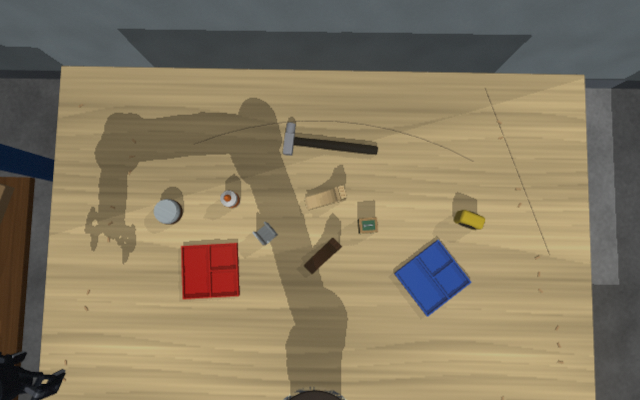

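View pics/scene0.png

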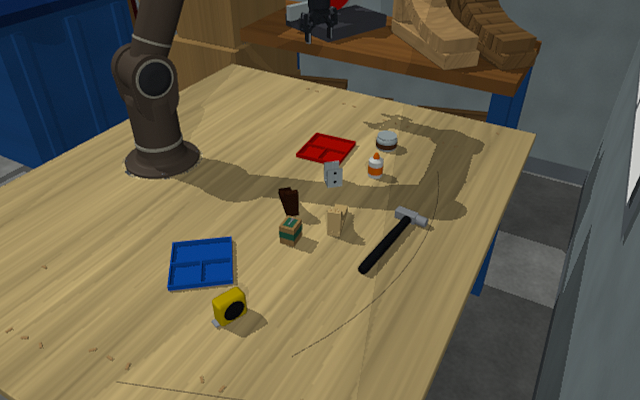

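The top picture shows all the objects: red tray near (211,270), blue tray (432,277), pine corbel (326,197), dark corbel (322,255), glue (229,199), shoe (265,234) and carton (367,225). Next I enlarge it and measure masks.

```bash
cat > h.py <<'E'
import numpy as np, cv2
from scipy.spatial.transform import Rotation as R
def rot(q): return R.from_quat([q[1],q[2],q[3],q[0]])
def ray(c,uv,z):
    f=200/np.tan(np.radians(c["vertical_fov"])/2)
    uv=np.atleast_2d(uv).astype(float)
    d=np.c_[(uv[:,0]-c["cx"])/f,(uv[:,1]-c["cy"])/f,np.ones(len(uv))]
    d=rot(c["rotation"]).apply(d); o=np.array(c["xyz"])
    return o+d*((z-o[2])/d[:,2])[:,None]
def proj(c,p):
    f=200/np.tan(np.radians(c["vertical_fov"])/2)
    q=rot(c["rotation"]).inv().apply(np.atleast_2d(p)-np.array(c["xyz"]))
    return np.c_[c["cx"]+f*q[:,0]/q[:,2],c["cy"]+f*q[:,1]/q[:,2]]
E
cat > m.py <<'E'
from bench import env
from h import *
import pickle
c=env.read_camera("top"); pickle.dump(c,open("top.pkl","wb"))
im=c["img"]; hsv=cv2.cvtColor(im,cv2.COLOR_RGB2HSV)
b=im[165:320,150:490][:,:,::-1]
cv2.imwrite("pics/topz.png",cv2.resize(b,None,fx=2.35,fy=2.35,interpolation=cv2.INTER_CUBIC))
for n,lo,hi,z in [("blue",(105,120,60),(125,255,255),.014),("red",(0,180,80),(6,255,255),.014)]:
    m=cv2.inRange(hsv,lo,hi); m[:, :150]=0; m[:150]=0
    k,l,s,ce=cv2.connectedComponentsWithStats(m); i=1+np.argmax(s[1:,4])
    cn=cv2.findContours((l==i).astype(np.uint8),0,2)[0][0]
    r=cv2.minAreaRect(ray(c,cn[:,0],z)[:,:2].astype(np.float32)*1000)
    print(n,r,cv2.boxPoints(r).round())
E
python3 m.py
```

```text
blue ((418.6568298339844, -310.5749816894531), (143.57061767578125, 150.8479461669922), 38.23058319091797) [[ 316. -296.]
 [ 409. -414.]
 [ 522. -325.]
 [ 428. -207.]]
red ((425.3321533203125, 293.0433044433594), (141.19314575195312, 152.54653930664062), 4.334624767303467) [[349. 364.]
 [361. 212.]
 [501. 222.]
 [490. 374.]]
```

View pics/topz.png

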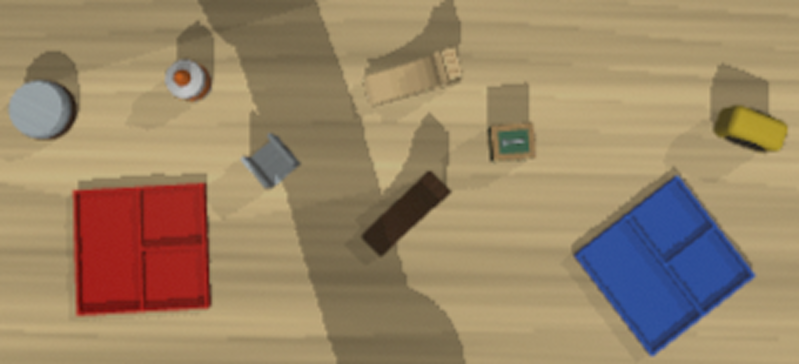

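The crop shows the red tray's long half at left (+y) and the blue tray's long half at lower left, so both tray yaws are known: red 4.3°, blue 38.2°. The post ends of the corbels still have to be found.

```bash
cat > m2.py <<'E'
from h import *
import pickle
im=cv2.imread("pics/scene0.png")
a=cv2.resize(im[120:260,265:405],None,fx=4,fy=4,interpolation=cv2.INTER_CUBIC)
cv2.imwrite("pics/scz.png",a[:,:])
t=cv2.imread("pics/top0.png")[180:280,215:385]
cv2.imwrite("pics/topzz.png",cv2.resize(t,None,fx=4.7,fy=4.7,interpolation=cv2.INTER_CUBIC))
E
python3 m2.py
```

```text
(no output)
```

View pics/scz.png

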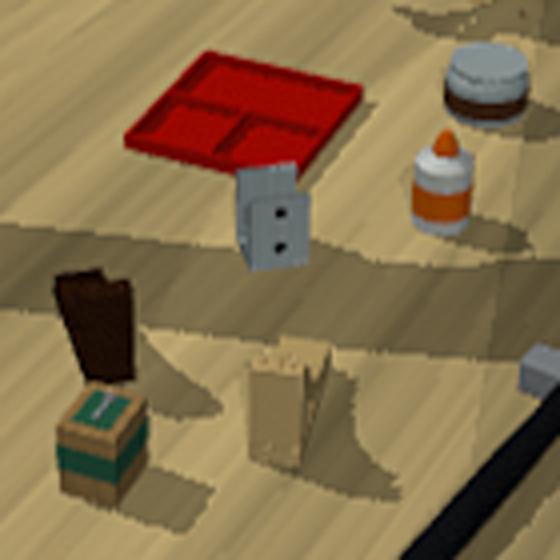

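View pics/topzz.png

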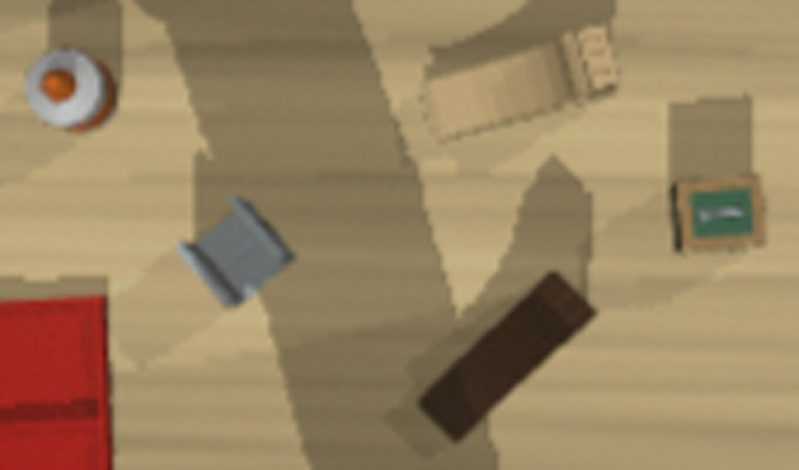

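Posts: the pine's is at the right end of the zoomed crop (about (610,60)) and the dark one's at the upper right (about (575,290)); the shadow heights agree. I cast rays through the corners read off, with carton, glue and shoe checked by mask.

```bash
cat > m3.py <<'E'
from h import *
import pickle
c=pickle.load(open("top.pkl","rb")); im=c["img"]; hsv=cv2.cvtColor(im,cv2.COLOR_RGB2HSV)
def zz(p,z): p=np.array(p,float); return ray(c,(p+.5)/4.7-.5+[215,180],z)[:,:2]*1000
for n,post,tip in [("dark",[(555,270),(597,312)],[(418,403),(458,441)]),("pine",[(605,25),(618,90)],[(424,90),(440,143)])]:
    a=zz(post,76); b=zz(tip,14); am,bm=a.mean(0),b.mean(0); d=am-bm; L=np.hypot(*d)
    print(n,"len",L,"th",np.hypot(*(a[0]-a[1])),np.hypot(*(b[0]-b[1])),"yaw",np.degrees(np.arctan2(d[1],d[0])),"org",(am+bm)/2,"grip",(am+bm)/2+d/L*32)
s=zz([(240,198),(295,258),(235,305),(180,245)],60); e=[np.hypot(*(s[i]-s[i-1])) for i in range(4)]
d=s[1]-s[0]; print("shoe",s.mean(0),e,"xdir",np.degrees(np.arctan2(d[1],d[0])))
k=zz([(678,180),(762,175),(765,245),(682,250)],55); print("carton",k.mean(0),k.round())
def blob(lo,hi,box):
    m=cv2.inRange(hsv,lo,hi); q=np.zeros_like(m); x0,y0,x1,y1=box; q[y0:y1,x0:x1]=m[y0:y1,x0:x1]
    v,u=np.nonzero(q); return np.c_[u,v]
g=blob((60,80,40),(95,255,255),(350,210,385,240)); g=g.astype(np.float32)
r=cv2.minAreaRect(ray(c,g,.055)[:,:2].astype(np.float32)*1000); print("label",r)
o=blob((5,150,120),(20,255,255),(222,190,235,203)); print("nozzle",len(o),o.mean(0),ray(c,o.mean(0),.07)[0]*1000)
w=blob((0,0,120),(180,50,255),(217,185,245,212)); (x,y),rr=cv2.minEnclosingCircle(w.astype(np.float32)); print("glue",x,y,rr,ray(c,(x,y),.056)[0]*1000)
for n,p,z in [("wax",(167,211),.045),("tape",(471,219),.062)]: print(n,ray(c,p,z)[0])
E
python3 m3.py
```

```text
dark len 2929.2841262890092 th 2270.250707746412 360.33895346797533 yaw 105.03631261704716 org [1027.46809991  910.60567663] grip [1019.16630239  941.51004781]
pine len 8822.27059065679 th 2580.980930683257 369.01242242741324 yaw 151.99093650673925 org [-4494.54786406  1483.81038102] grip [-4522.79981021  1498.83794033]
shoe [ -378.18424128 -8420.50855908] [np.float64(2292.1075754646436), np.float64(2473.976720795919), np.float64(2286.431463539697), np.float64(2469.785238070135)] xdir 43.94970693064704
carton [-1632.08450828  5666.54098272] [[-2508.  4446.]
 [-2691.  6771.]
 [ -755.  6870.]
 [ -574.  4579.]]
label ((556.276123046875, -132.0916290283203), (20.942710876464844, 27.88088035583496), 7.408792018890381)
nozzle 25 [226.84 198.04] [618.23462637 240.88448164  70.        ]
glue 228.1875 198.1125030517578 8.402348518371582 [619.48577158 240.64073437  56.        ]
wax [0.58291821 0.4055792  0.045     ]
tape [ 0.57573601 -0.39970429  0.062     ]
```

Heights were in mm where metres are needed; fixing that.

```bash
sed -i 's/+\[215,180\],z)/+[215,180],z\/1000)/' m3.py; python3 m3.py
```

```text
dark len 108.51639788888808 th 32.47920734387492 31.76049568214271 yaw -44.82420696436877 org [471.83331731 -11.2278398 ] grip [494.5300524 -33.7857257]
pine len 105.63115199845744 th 36.924650882043586 32.524980539481135 yaw -73.89358557666867 org [624.9453557  -16.33400951] grip [633.82286653 -47.07794878]
shoe [528.69633622 139.22854028] [np.float64(42.32995400409181), np.float64(45.688658734639084), np.float64(42.225129274538524), np.float64(45.61125169105583)] xdir -136.05029306935296
carton [ 555.72883752 -131.19791438] [[ 573. -106.]
 [ 577. -154.]
 [ 538. -156.]
 [ 534. -109.]]
label ((556.276123046875, -132.0916290283203), (20.942710876464844, 27.88088035583496), 7.408792018890381)
nozzle 25 [226.84 198.04] [618.23462637 240.88448164  70.        ]
glue 228.1875 198.1125030517578 8.402348518371582 [619.48577158 240.64073437  56.        ]
wax [0.58291821 0.4055792  0.045     ]
tape [ 0.57573601 -0.39970429  0.062     ]
```

```bash
cat > nav.py <<'E'
import sys
from bench import env
from h import *
s=env.get_state(); r=rot(s["tool_rot"]); p=np.array(s["tcp_pos"]); M=r.as_matrix()
phi=np.degrees(np.arctan2(M[1,1],M[0,1]))
x,y,z,f=map(float,sys.argv[1:5]); d=np.array([x,y,z])/1000-p
dphi=(f-phi+90)%180-90
a=M.copy()
print("t",s["time_s"],"p",p.round(4),"phi",phi.round(1),"tilt",np.degrees(np.arccos(-M[2,2])).round(2),"open",round(s["opening"],4),"grip",round(s["grip_force"],1),"j7",s["joints"][6].round(2))
print("now-frame d",(r.inv().apply(d)).round(4),"rz",np.radians(-dphi).round(3))
r2=r*R.from_rotvec([0,0,np.radians(-dphi)]); print("d after turn",r2.inv().apply(d).round(4))
E
python3 nav.py 528.7 139.2 200 134
```

```text
t 0.2 p [0.2386 0.5774 0.2528] phi 67.6 tilt 0.05 open 0.0857 grip 0.0 j7 -0.08
now-frame d [-0.4355 -0.2942  0.0531] rz -1.16
d after turn [ 0.0957 -0.5167  0.0531]
```

Units first: shifts go in units of 5 mm and turns go in units of 0.25 rad. So -0.116 rad is -0.464.

```bash
python3 steer.py '[0, 0, 0, 0, 0, -0.464, 0, 0, 0, 0, 0, -0.464, 0, 0, 0, 0, 0, -0.464, 0, 0, 0, 0, 0, -0.464, 0, 0, 0, 0, 0, -0.464]' 0.085 60
python3 steer.py '[0, 0, 0, 0, 0, -0.464, 0, 0, 0, 0, 0, -0.464, 0, 0, 0, 0, 0, -0.464, 0, 0, 0, 0, 0, -0.464, 0, 0, 0, 0, 0, -0.464]'
python3 steer.py '[1.28, -6.9, 0.7, 0, 0, 0, 1.28, -6.9, 0.7, 0, 0, 0, 1.28, -6.9, 0.7, 0, 0, 0, 1.28, -6.9, 0.7, 0, 0, 0, 1.28, -6.9, 0.7, 0, 0, 0]'
python3 steer.py '[1.28, -6.9, 0.7, 0, 0, 0, 1.28, -6.9, 0.7, 0, 0, 0, 1.28, -6.9, 0.7, 0, 0, 0, 1.28, -6.9, 0.7, 0, 0, 0, 1.28, -6.9, 0.7, 0, 0, 0]'
python3 steer.py '[1.28, -6.9, 0.7, 0, 0, 0, 1.28, -6.9, 0.7, 0, 0, 0, 1.28, -6.9, 0.7, 0, 0, 0, 1.28, -6.9, 0.7, 0, 0, 0, 1.28, -6.9, 0.7, 0, 0, 0]'
python3 nav.py 528.7 139.2 43 134
```

```text
time_s: 0.62
tcp_pos: [0.2386, 0.5775, 0.2531]
tool_rot: [-0.0, -0.097, 0.995, -0.0]
ft_force: [0.1, -0.1, 0.4]
opening: 0.0853
grip_force: 0.0
time_s: 1.03
tcp_pos: [0.2387, 0.5775, 0.2531]
tool_rot: [-0.0, -0.377, 0.926, -0.0]
ft_force: [-0.3, -0.4, -0.2]
opening: 0.0849
grip_force: 0.0
time_s: 1.45
tcp_pos: [0.3362, 0.4297, 0.2355]
tool_rot: [-0.0, -0.375, 0.927, -0.0]
ft_force: [0.2, 0.2, 1.0]
opening: 0.085
grip_force: 0.0
time_s: 1.87
tcp_pos: [0.433, 0.2834, 0.2182]
tool_rot: [0.0, -0.375, 0.927, 0.0]
ft_force: [-0.2, 0.3, -0.0]
opening: 0.0848
grip_force: 0.0
time_s: 2.28
tcp_pos: [0.5299, 0.1371, 0.2007]
tool_rot: [0.0, -0.375, 0.927, -0.0]
ft_force: [-0.2, 0.4, -0.1]
opening: 0.0854
grip_force: 0.0
t 2.2833 p [0.5299 0.1371 0.2007] phi 134.0 tilt 0.01 open 0.0854 grip 0.0 j7 1.98
now-frame d [-0.0006  0.0023  0.1577] rz 0.0
d after turn [-0.0006  0.0023  0.1577]
```

To row units: 0.0315 m is 6.3, 0.0023 m is 0.46.

```bash
python3 steer.py '[-0.12, 0.46, 6.3, 0, 0, 0, 0, 0, 6.3, 0, 0, 0, 0, 0, 6.3, 0, 0, 0, 0, 0, 6.3, 0, 0, 0, 0, 0, 6.3, 0, 0, 0]' | sed -n '2p;4p'
python3 steer.py '[0, 0, 0, 0, 0, 0, 0, 0, 0, 0, 0, 0, 0, 0, 0, 0, 0, 0, 0, 0, 0, 0, 0, 0, 0, 0, 0, 0, 0, 0]' 0 60
python3 steer.py '[0, 0, 0, 0, 0, 0, 0, 0, 0, 0, 0, 0, 0, 0, 0, 0, 0, 0, 0, 0, 0, 0, 0, 0, 0, 0, 0, 0, 0, 0]'
python3 nav.py 463 258.8 160 94.3
```

```text
tcp_pos: [0.528, 0.1407, 0.042]
ft_force: [0.1, 0.1, -0.5]
time_s: 3.12
tcp_pos: [0.5294, 0.1413, 0.0455]
tool_rot: [0.002, -0.375, 0.927, -0.0]
ft_force: [0.0, -0.9, -2.1]
opening: 0.0432
grip_force: 61.2
time_s: 3.53
tcp_pos: [0.5294, 0.1413, 0.0454]
tool_rot: [0.002, -0.375, 0.927, -0.0]
ft_force: [-0.8, 0.1, 8.9]
opening: 0.0435
grip_force: 62.3
t 3.5333 p [0.5294 0.1413 0.0454] phi 134.0 tilt 0.21 open 0.0435 grip 62.3 j7 1.96
now-frame d [-0.0343  0.1305 -0.1147] rz 0.693
d after turn [ 0.057   0.1223 -0.1147]
```

To row units: -0.02 m is -4, 0.1155 rad is 0.462.

```bash
python3 steer.py '[0, 0, -4, 0, 0, 0, 0, 0, -4, 0, 0, 0.462, 0, 0, -4, 0, 0, 0.462, 0, 0, -4, 0, 0, 0.462, 0, 0, -4, 0, 0, 0.462]' >/dev/null
python3 steer.py '[0, 0, -3, 0, 0, 0.462, 0, 0, 0, 0, 0, 0.462, 2.84, 6.12, 0, 0, 0, 0, 2.84, 6.12, 0, 0, 0, 0, 2.84, 6.12, 0, 0, 0, 0]'>/dev/null
python3 steer.py '[2.84, 6.12, 0, 0, 0, 0, 0, 0, 0, 0, 0, 0]'
python3 nav.py 463 258.8 51 94.3
```

```text
time_s: 4.53
tcp_pos: [0.4581, 0.2658, 0.1591]
tool_rot: [-0.001, -0.042, 0.999, 0.002]
ft_force: [0.9, 0.4, -1.3]
opening: 0.0432
grip_force: 61.9
t 4.5333 p [0.4581 0.2658 0.1591] phi 94.8 tilt 0.25 open 0.0432 grip 61.9 j7 1.08
now-frame d [-0.0044 -0.0079  0.108 ] rz 0.009
d after turn [-0.0045 -0.0078  0.108 ]
```

To row units: 0.024 m is 4.8, 0.01 m is 2, 0.009 rad is 0.036.

```bash
python3 steer.py '[-0.9, -1.56, 2, 0, 0, 0.036, 0, 0, 4.8, 0, 0, 0, 0, 0, 4.8, 0, 0, 0, 0, 0, 4.8, 0, 0, 0, 0, 0, 0, 0, 0, 0]' >/dev/null
python3 nav.py 463 258.8 51 94.3
```

```text
t 4.95 p [0.4653 0.2487 0.0727] phi 93.7 tilt 0.37 open 0.0432 grip 61.7 j7 1.11
now-frame d [0.0016 0.0103 0.0217] rz -0.01
d after turn [0.0015 0.0103 0.0217]
```

```bash
python3 steer.py '[0, 0, 0, 0, 0, 0, 0, 0, 0, 0, 0, 0, 0, 0, 0, 0, 0, 0, 0, 0, 0, 0, 0, 0]' >/dev/null
python3 nav.py 463 258.8 51 94.3
```

```text
t 5.2833 p [0.4682 0.2515 0.0778] phi 93.8 tilt 0.15 open 0.0437 grip 61.7 j7 1.11
now-frame d [0.0048 0.0076 0.0268] rz -0.009
d after turn [0.0047 0.0076 0.0268]
```

To row units: 0.008 m is 1.6, 0.0076 m is 1.52, -0.009 rad is -0.036.

```bash
python3 steer.py '[0.94, 1.52, 1.6, 0, 0, -0.036, 0, 0, 1.6, 0, 0, 0, 0, 0, 1.2, 0, 0, 0, 0, 0, 0, 0, 0, 0, 0, 0, 0, 0, 0, 0]' >/dev/null
python3 steer.py '[0, 0, 0, 0, 0, 0, 0, 0, 0, 0, 0, 0, 0, 0, 0, 0, 0, 0]' | grep force
python3 nav.py 463 258.8 50 94.3
```

```text
ft_force: [-0.2, -0.2, -1.4]
grip_force: 61.7
t 5.95 p [0.4623 0.2584 0.0545] phi 94.3 tilt 0.03 open 0.0432 grip 61.7 j7 1.11
now-frame d [-0.0007  0.0003  0.0045] rz -0.0
d after turn [-0.0007  0.0003  0.0045]
```

To row units: 0.004 m is 0.8.

```bash
python3 steer.py '[0, 0, 0.8, 0, 0, 0, 0, 0, 0, 0, 0, 0, 0, 0, 0, 0, 0, 0, 0, 0, 0, 0, 0, 0]' | grep ft_f
python3 steer.py '[0, 0, 0, 0, 0, 0, 0, 0, 0, 0, 0, 0, 0, 0, 0, 0, 0, 0, 0, 0, 0, 0, 0, 0, 0, 0, 0, 0, 0, 0]' .062 | grep -A2 ft_f
python3 steer.py '[0, 0, -4, 0, 0, 0, 0, 0, -6, 0, 0, 0, 0, 0, -8, 0, 0, 0, 0, 0, -8, 0, 0, 0.48, 0, 0, -4, 0, 0, 0.48]' .085 >/dev/null
python3 steer.py '[0, 0, 0, 0, 0, 0.48, 0, 0, 0, 0, 0, 0.48, 0, 0, 0, 0, 0, 0.48, 0, 0, 0, 0, 0, 0.48, 0, 0, 0, 0, 0, 0.48]' >/dev/null
python3 steer.py '[0, 0, 0, 0, 0, 0, 0, 0, 0, 0, 0, 0, 0, 0, 0, 0, 0, 0, 0, 0, 0, 0, 0, 0, 0, 0, 0, 0, 0, 0]' .085 >/dev/null
python3 nav.py 494.5 -33.8 200 45.2
```

```text
ft_force: [0.2, -0.3, -1.9]
ft_force: [-0.2, -0.5, -0.2]
opening: 0.0619
grip_force: 0.0
t 7.95 p [0.4621 0.2584 0.2003] phi 46.3 tilt 0.0 open 0.0853 grip 0.0 j7 0.31
now-frame d [-0.2254 -0.1888  0.0003] rz 0.019
d after turn [-0.2289 -0.1845  0.0003]
```

To row units: -0.0282 m is -5.64, -0.0236 m is -4.72.

```bash
python3 steer.py '[-5.64, -4.72, 0, 0, 0, 0, -5.64, -4.72, 0, 0, 0, 0, -5.64, -4.72, 0, 0, 0, 0, -5.64, -4.72, 0, 0, 0, 0, -5.64, -4.72, 0, 0, 0, 0]'  >/dev/null
python3 steer.py '[-5.64, -4.72, 0, 0, 0, 0, -5.64, -4.72, 0, 0, 0, 0, -5.64, -4.72, 0, 0, 0, 0.076, 0, 0, 0, 0, 0, 0, 0, 0, 0, 0, 0, 0]'  >/dev/null
python3 steer.py '[0, 0, 0, 0, 0, 0, 0, 0, 0, 0, 0, 0, 0, 0, 0, 0, 0, 0]'  >/dev/null
python3 nav.py 494.5 -33.8 48 45.2
python3 - <<'E'
from bench import env
import cv2
c=env.read_camera("wrist"); cv2.imwrite("pics/w1.png",c["img"][:,:,::-1])
E
```

```text
t 9.0333 p [ 0.4941 -0.0326  0.2002] phi 45.2 tilt 0.03 open 0.0852 grip 0.0 j7 0.89
now-frame d [-0.0012 -0.0006  0.1522] rz 0.001
d after turn [-0.0012 -0.0006  0.1522]
```

View pics/w1.png

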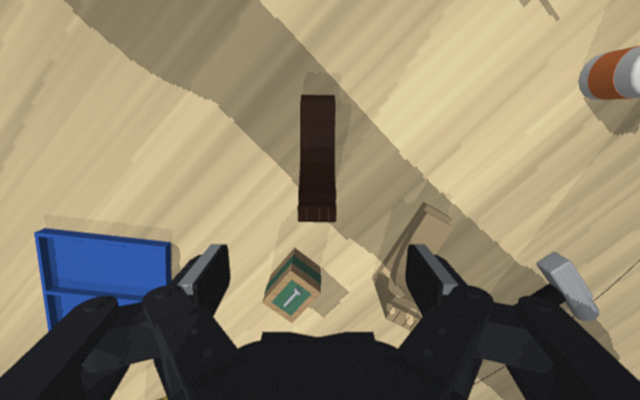

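The wrist view shows the dark corbel centred between the jaws (u≈318, rows 95–220) and square to them, with its post end toward the jaws. Grasping it.

```bash
python3 steer.py '[-0.24, -0.12, 6, 0, 0, 0, 0, 0, 7, 0, 0, 0, 0, 0, 7, 0, 0, 0, 0, 0, 7, 0, 0, 0, 0, 0, 3.2, 0, 0, 0]' | sed -n '2p;4p'
python3 steer.py '[0, 0, 0, 0, 0, 0, 0, 0, 0, 0, 0, 0, 0, 0, 0, 0, 0, 0, 0, 0, 0, 0, 0, 0, 0, 0, 0, 0, 0, 0]' 0 70 >/dev/null
python3 steer.py '[0, 0, 0, 0, 0, 0, 0, 0, 0, 0, 0, 0, 0, 0, 0, 0, 0, 0, 0, 0, 0, 0, 0, 0, 0, 0, 0, 0, 0, 0]'
python3 nav.py 454.4 332.3 165 94.3
```

```text
tcp_pos: [0.4926, -0.0341, 0.0458]
ft_force: [-0.1, -0.0, -0.1]
time_s: 10.33
tcp_pos: [0.4959, -0.0351, 0.051]
tool_rot: [0.001, 0.382, 0.924, 0.001]
ft_force: [0.1, 0.5, 6.7]
opening: 0.0332
grip_force: 70.2
t 10.3333 p [ 0.4959 -0.0351  0.051 ] phi 45.1 tilt 0.2 open 0.0332 grip 70.2 j7 1.03
now-frame d [ 0.2885  0.2312 -0.1139] rz -0.859
d after turn [ 0.0135  0.3695 -0.1139]
```

To row units: -0.03 m is -6, -0.025 m is -5, -0.107 rad is -0.428.

```bash
python3 steer.py '[0, 0, -4, 0, 0, 0, 0, 0, -5, 0, 0, 0, 0, 0, -6, 0, 0, -0.428, 0, 0, -5, 0, 0, -0.428, 0, 0, -3, 0, 0, -0.428]' >/dev/null
python3 steer.py '[0, 0, 0, 0, 0, -0.428, 0, 0, 0, 0, 0, -0.428, 0, 0, 0, 0, 0, -0.428, 0, 0, 0, 0, 0, -0.428, 0, 0, 0, 0, 0, -0.428]' >/dev/null
python3 steer.py '[0, 0, 0, 0, 0, 0, 0, 0, 0, 0, 0, 0, 0, 0, 0, 0, 0, 0, 0, 0, 0, 0, 0, 0]'
python3 nav.py 454.4 332.3 165 94.3
```

```text
time_s: 11.5
tcp_pos: [0.4946, -0.0352, 0.1645]
tool_rot: [0.0, -0.035, 0.999, 0.0]
ft_force: [1.1, 0.6, -2.2]
opening: 0.0329
grip_force: 70.1
t 11.5 p [ 0.4946 -0.0352  0.1645] phi 94.0 tilt 0.02 open 0.0329 grip 70.1 j7 1.7
now-frame d [ 0.0144  0.3694 -0.0005] rz -0.005
d after turn [ 0.0125  0.3695 -0.0005]
```

To row units: 0.03 m is 6, 0.018 m is 3.6, -0.005 rad is -0.02.

```bash
python3 steer.py '[0.14, 3.6, 0, 0, 0, -0.02, 0.24, 6, 0, 0, 0, 0, 0.24, 6, 0, 0, 0, 0, 0.24, 6, 0, 0, 0, 0, 0.24, 6, 0, 0, 0, 0]' >/dev/null
python3 steer.py '[0.24, 6, 0, 0, 0, 0, 0.24, 6, 0, 0, 0, 0, 0.24, 6, 0, 0, 0, 0, 0.24, 6, 0, 0, 0, 0, 0.24, 6, 0, 0, 0, 0]' >/dev/null
python3 steer.py '[0.24, 6, 0, 0, 0, 0, 0.24, 6, 0, 0, 0, 0, 0.16, 4, 0, 0, 0, 0, 0, 0, 0, 0, 0, 0, 0, 0, 0, 0, 0, 0]' >/dev/null
python3 steer.py '[0, 0, 0, 0, 0, 0, 0, 0, 0, 0, 0, 0, 0, 0, 0, 0, 0, 0, 0, 0, 0, 0, 0, 0]' | grep f
python3 nav.py 454.4 332.3 65 94.3
python3 - <<'E'
from bench import env
import cv2
c=env.read_camera("wrist"); cv2.imwrite("pics/w2.png",c["img"][:,:,::-1])
E
```

```text
ft_force: [-0.9, -1.0, -2.2]
grip_force: 70.2
t 13.0833 p [0.452  0.3296 0.1644] phi 94.3 tilt 0.01 open 0.0332 grip 70.2 j7 0.97
now-frame d [-0.0026  0.0025  0.0994] rz 0.0
d after turn [-0.0026  0.0025  0.0994]
```

View pics/w2.png

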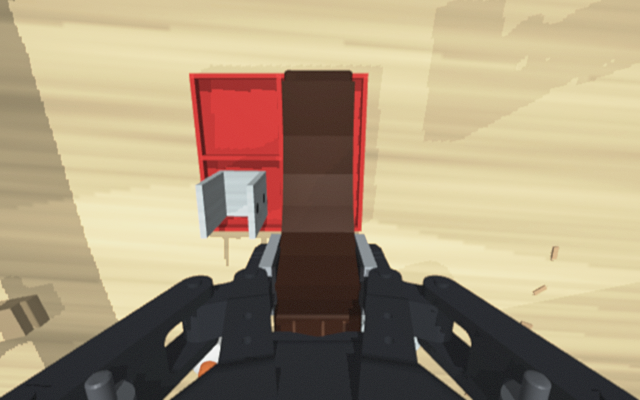

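The wrist view shows the shoe standing in its short compartment (235,205) and the dark corbel level over the long half (u 282–355). Lowering.

To row units: 0.03 m is 6, 0.02 m is 4.

```bash
python3 steer.py '[-0.52, 0.5, 4, 0, 0, 0, 0, 0, 6, 0, 0, 0, 0, 0, 6, 0, 0, 0, 0, 0, 2.8, 0, 0, 0, 0, 0, 0, 0, 0, 0]' >/dev/null
python3 steer.py '[0, 0, 0, 0, 0, 0, 0, 0, 0, 0, 0, 0, 0, 0, 0, 0, 0, 0, 0, 0, 0, 0, 0, 0]' | grep f
python3 nav.py 454.4 332.3 55.5 94.3
```

```text
ft_force: [-0.5, -0.6, -1.0]
grip_force: 70.2
t 13.8833 p [0.4548 0.3338 0.0717] phi 94.4 tilt 0.15 open 0.0333 grip 70.2 j7 0.98
now-frame d [ 0.0006 -0.0015  0.0162] rz 0.002
d after turn [ 0.0005 -0.0015  0.0162]
```

To row units: 0.008 m is 1.6, 0.005 m is 1.

```bash
python3 steer.py '[0.1, -0.3, 1.6, 0, 0, 0, 0, 0, 1, 0, 0, 0, 0, 0, 0.6, 0, 0, 0, 0, 0, 0, 0, 0, 0, 0, 0, 0, 0, 0, 0]' | grep -A3 tcp
python3 steer.py '[0, 0, 0, 0, 0, 0, 0, 0, 0, 0, 0, 0, 0, 0, 0, 0, 0, 0, 0, 0, 0, 0, 0, 0]' | grep f
python3 nav.py 454.4 332.3 55 94.3
```

```text
tcp_pos: [0.4535, 0.3314, 0.0551]
tool_rot: [-0.0, -0.038, 0.999, -0.0]
ft_force: [-3.9, -3.5, 11.6]
opening: 0.033
ft_force: [-3.9, -3.4, 11.9]
grip_force: 71.8
t 14.6333 p [0.4535 0.3314 0.055 ] phi 94.4 tilt 0.02 open 0.0336 grip 71.8 j7 0.98
now-frame d [-0.001   0.0008  0.    ] rz 0.002
d after turn [-0.001   0.0008  0.    ]
```

Contact with the floor (about 12 N) at the height expected. Releasing, then on to the pine corbel.

To row units: -0.04 m is -8, -0.035 m is -7, 0.12 rad is 0.48.

```bash
python3 steer.py '[0, 0, 0, 0, 0, 0, 0, 0, 0, 0, 0, 0, 0, 0, 0, 0, 0, 0, 0, 0, 0, 0, 0, 0, 0, 0, 0, 0, 0, 0]' .052 | grep -A2 ft_f
python3 steer.py '[0, 0, -4, 0, 0, 0, 0, 0, -6, 0, 0, 0, 0, 0, -7, 0, 0, 0, 0, 0, -8, 0, 0, 0.48, 0, 0, -4, 0, 0, 0.48]' >/dev/null
python3 steer.py '[0, 0, 0, 0, 0, 0.48, 0, 0, 0, 0, 0, 0.48, 0, 0, 0, 0, 0, 0.48, 0, 0, 0, 0, 0, 0.48, 0, 0, 0, 0, 0, 0.48]' .085 >/dev/null
python3 steer.py '[0, 0, 0, 0, 0, 0.48, 0, 0, 0, 0, 0, 0.48, 0, 0, 0, 0, 0, 0.48, 0, 0, 0, 0, 0, 0.472, 0, 0, 0, 0, 0, 0]' >/dev/null
python3 steer.py '[0, 0, 0, 0, 0, 0, 0, 0, 0, 0, 0, 0, 0, 0, 0, 0, 0, 0, 0, 0, 0, 0, 0, 0]' >/dev/null
python3 nav.py 633.8 -47.1 200 16.5
```

```text
ft_force: [0.2, -0.2, 0.3]
opening: 0.0519
grip_force: 0.0
t 16.6333 p [0.4537 0.3317 0.1993] phi 19.0 tilt 0.01 open 0.0853 grip 0.0 j7 -0.23
now-frame d [-0.4168  0.0469 -0.0008] rz 0.044
d after turn [-0.4143  0.0651 -0.0008]
```

To row units: -0.0318 m is -6.36, -0.0155 m is -3.1, 0.044 rad is 0.176.

```bash
python3 steer.py '[-3.1, 0.48, 0, 0, 0, 0.176, -6.36, 1, 0, 0, 0, 0, -6.36, 1, 0, 0, 0, 0, -6.36, 1, 0, 0, 0, 0, -6.36, 1, 0, 0, 0, 0]' >/dev/null
python3 steer.py '[-6.36, 1, 0, 0, 0, 0, -6.36, 1, 0, 0, 0, 0, -6.36, 1, 0, 0, 0, 0, -6.36, 1, 0, 0, 0, 0, -6.36, 1, 0, 0, 0, 0]' >/dev/null
python3 steer.py '[-6.36, 1, 0, 0, 0, 0, -6.36, 1, 0, 0, 0, 0, -6.36, 1, 0, 0, 0, 0, -3.2, 0.5, 0, 0, 0, 0, 0, 0, 0, 0, 0, 0]' >/dev/null
python3 steer.py '[0, 0, 0, 0, 0, 0, 0, 0, 0, 0, 0, 0, 0, 0, 0, 0, 0, 0, 0, 0, 0, 0, 0, 0]' >/dev/null
python3 nav.py 633.8 -47.1 48 16.5
python3 - <<'E'
from bench import env
import cv2
c=env.read_camera("wrist"); cv2.imwrite("pics/w3.png",c["img"][:,:,::-1])
E
```

```text
t 18.2167 p [ 0.6328 -0.0445  0.1993] phi 16.5 tilt 0.04 open 0.085 grip 0.0 j7 0.51
now-frame d [-0.0029  0.0002  0.1513] rz -0.0
d after turn [-0.0029  0.0002  0.1513]
```

View pics/w3.png

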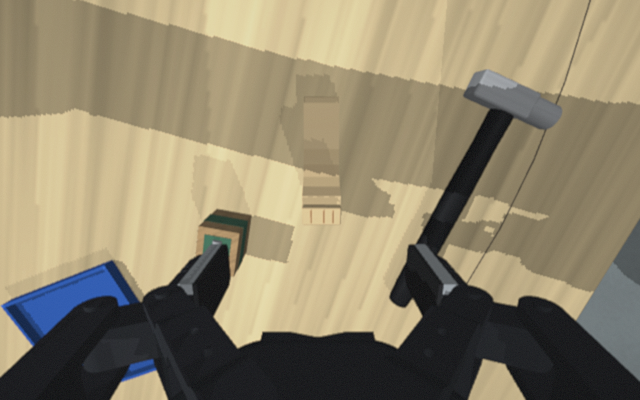

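The pine corbel is centred (u≈322) and square; the hammer handle passes near the right finger (430,240), so I check that clearance first.

```bash
python3 - <<'E'
import pickle
from h import *
c=pickle.load(open("top.pkl","rb"))
hsv=cv2.cvtColor(c["img"],cv2.COLOR_RGB2HSV); m=cv2.inRange(hsv,(0,0,0),(180,255,50)); m[:130]=0;m[158:]=0;m[:,:294]=0;m[:,380:]=0
v,u=np.nonzero(m); 
for z in (.01,.025):
  p=ray(c,np.c_[u,v],z)[:,:2]; a=np.radians(16.5); d=p-[.634,-.047]
  al=d@[np.cos(a),np.sin(a)]; ac=d@[-np.sin(a),np.cos(a)]
  k=abs(ac)<.02; print(len(u),al[k].min(),al[k].max(), p[:,1].min(),p[:,1].max())
E
```

```text
655 0.13569663981699798 0.17297461359703123 -0.15577734455312187 0.07372599037251401
655 0.13248229623803257 0.16926842499665234 -0.15393290931837725 0.0725423620824803
```

Handle is over 130 mm away along the closing line: clear.

```bash
python3 steer.py '[-0.58, 0.04, 6, 0, 0, 0, 0, 0, 7, 0, 0, 0, 0, 0, 7, 0, 0, 0, 0, 0, 7, 0, 0, 0, 0, 0, 3.2, 0, 0, 0]' | sed -n '2p;4p'
python3 steer.py '[0, 0, 0, 0, 0, 0, 0, 0, 0, 0, 0, 0, 0, 0, 0, 0, 0, 0, 0, 0, 0, 0, 0, 0, 0, 0, 0, 0, 0, 0]' 0 70 >/dev/null
python3 steer.py '[0, 0, 0, 0, 0, 0, 0, 0, 0, 0, 0, 0, 0, 0, 0, 0, 0, 0, 0, 0, 0, 0, 0, 0, 0, 0, 0, 0, 0, 0]' | tail -3
python3 nav.py 370.7 -301.3 165 -51.8
python3 steer.py '[0, 0, -4, 0, 0, 0, 0, 0, -5, 0, 0, 0, 0, 0, -6, 0, 0, 0.4, 0, 0, -5, 0, 0, 0.44, 0, 0, -3, 0, 0, 0.44]' >/dev/null
python3 steer.py '[0, 0, 0, 0, 0, 0.44, 0, 0, 0, 0, 0, 0.44, 0, 0, 0, 0, 0, 0.44, 0, 0, 0, 0, 0, 0.44, 0, 0, 0, 0, 0, 0.44]' >/dev/null
python3 steer.py '[0, 0, 0, 0, 0, 0.44, 0, 0, 0, 0, 0, 0.44, 0, 0, 0, 0, 0, 0.4, 0, 0, 0, 0, 0, 0, 0, 0, 0, 0, 0, 0]' >/dev/null
python3 steer.py '[0, 0, 0, 0, 0, 0, 0, 0, 0, 0, 0, 0, 0, 0, 0, 0, 0, 0]'|tail -3
python3 nav.py 370.7 -301.3 165 -51.8
```

```text
tcp_pos: [0.6316, -0.0473, 0.0441]
ft_force: [-0.5, 0.5, -0.1]
ft_force: [-0.7, 0.6, 6.6]
opening: 0.0336
grip_force: 70.1
t 19.5167 p [ 0.6356 -0.0487  0.0506] phi 16.4 tilt 0.22 open 0.0336 grip 70.1 j7 0.59
now-frame d [-0.1677 -0.325  -0.1156] rz 1.19
d after turn [-0.364   0.0349 -0.1156]
ft_force: [0.1, -0.3, -1.4]
opening: 0.0333
grip_force: 69.5
t 21.0167 p [ 0.6341 -0.0488  0.1635] phi -51.7 tilt 0.03 open 0.0333 grip 69.5 j7 -0.48
now-frame d [-0.3632  0.035  -0.0017] rz 0.001
d after turn [-0.3631  0.0356 -0.0017]
```

```bash
python3 steer.py '[-3.6, 0.36, 0, 0, 0, 0, -6, 0.58, 0, 0, 0, 0, -6, 0.58, 0, 0, 0, 0, -6, 0.58, 0, 0, 0, 0, -6, 0.58, 0, 0, 0, 0]' >/dev/null
python3 steer.py '[-6, 0.58, 0, 0, 0, 0, -6, 0.58, 0, 0, 0, 0, -6, 0.58, 0, 0, 0, 0, -6, 0.58, 0, 0, 0, 0, -6, 0.58, 0, 0, 0, 0]' >/dev/null
python3 steer.py '[-6, 0.58, 0, 0, 0, 0, -6, 0.6, 0, 0, 0, 0, -3.2, 0.32, 0, 0, 0, 0, 0, 0, 0, 0, 0, 0, 0, 0, 0, 0, 0, 0]' >/dev/null
python3 steer.py '[0, 0, 0, 0, 0, 0, 0, 0, 0, 0, 0, 0, 0, 0, 0, 0, 0, 0, 0, 0, 0, 0, 0, 0]' | tail -3
python3 nav.py 370.7 -301.3 72 -51.8
python3 - <<'E'
from bench import env
import cv2
c=env.read_camera("wrist"); cv2.imwrite("pics/w4.png",c["img"][:,:,::-1])
E
```

```text
ft_force: [0.4, 0.3, -1.6]
opening: 0.0334
grip_force: 69.6
t 22.6 p [ 0.3705 -0.3011  0.1632] phi -51.7 tilt 0.01 open 0.0334 grip 69.6 j7 0.07
now-frame d [-0.      0.0003  0.0912] rz 0.002
d after turn [-0.      0.0003  0.0912]
```

View pics/w4.png

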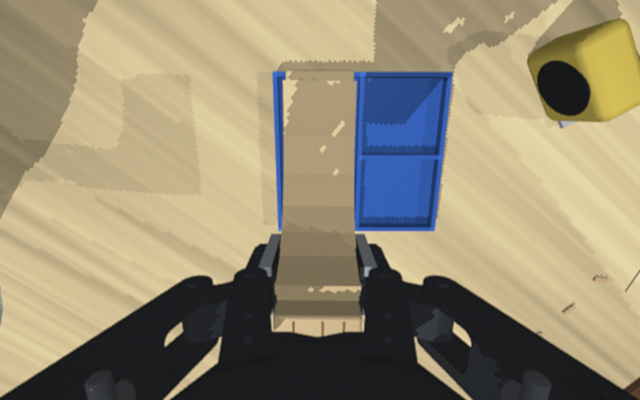

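The pine corbel lies square over the long half (u 283–355). I lower it.

To row units: 0.03 m is 6, 0.02 m is 4.

```bash
python3 steer.py '[0, 0.06, 4, 0, 0, 0, 0, 0, 6, 0, 0, 0, 0, 0, 6, 0, 0, 0, 0, 0, 2.8, 0, 0, 0, 0, 0, 0, 0, 0, 0]' >/dev/null
python3 steer.py '[0, 0, 0, 0, 0, 0, 0, 0, 0, 0, 0, 0, 0, 0, 0, 0, 0, 0, 0, 0, 0, 0, 0, 0]' >/dev/null
python3 nav.py 370.7 -301.3 55 -51.8
python3 steer.py '[0, 0, 1.2, 0, 0, 0, 0, 0, 0.8, 0, 0, 0, 0, 0, 0.4, 0, 0, 0, 0, 0, 0, 0, 0, 0, 0, 0, 0, 0, 0, 0]' >/dev/null
python3 steer.py '[0, 0, 0, 0, 0, 0, 0, 0, 0, 0, 0, 0, 0, 0, 0, 0, 0, 0, 0, 0, 0, 0, 0, 0]' | tail -3
python3 nav.py 370.7 -301.3 55 -51.8
```

```text
t 23.4 p [ 0.3709 -0.3022  0.0704] phi -51.8 tilt 0.12 open 0.0334 grip 69.7 j7 0.23
now-frame d [ 0.0004 -0.0009  0.0154] rz 0.0
d after turn [ 0.0004 -0.0009  0.0154]
ft_force: [-0.7, 0.2, -1.4]
opening: 0.0334
grip_force: 69.7
t 24.15 p [ 0.3702 -0.302   0.0574] phi -51.8 tilt 0.01 open 0.0334 grip 69.7 j7 0.25
now-frame d [ 0.0008 -0.0002  0.0024] rz 0.0
d after turn [ 0.0008 -0.0002  0.0024]
```

To row units: 0.0025 m is 0.5, 0.0008 m is 0.16.

```bash
python3 steer.py '[0.16, 0, 0.5, 0, 0, 0, 0, 0, 0, 0, 0, 0, 0, 0, 0, 0, 0, 0, 0, 0, 0, 0, 0, 0, 0, 0, 0, 0, 0, 0]' | sed -n '2p;4p'
python3 steer.py '[0, 0, 0, 0, 0, 0, 0, 0, 0, 0, 0, 0, 0, 0, 0, 0, 0, 0, 0, 0, 0, 0, 0, 0, 0, 0, 0, 0, 0, 0]' .052 | tail -2
python3 steer.py '[0, 0, -4, 0, 0, 0, 0, 0, -6, 0, 0, 0, 0, 0, -7, 0, 0, 0, 0, 0, -8, 0, 0, -0.48, 0, 0, -4, 0, 0, -0.48]' >/dev/null
python3 steer.py '[0, 0, 0, 0, 0, -0.48, 0, 0, 0, 0, 0, -0.48, 0, 0, 0, 0, 0, -0.48, 0, 0, 0, 0, 0, -0.48, 0, 0, 0, 0, 0, -0.48]' .085 >/dev/null
python3 steer.py '[0, 0, 0, 0, 0, -0.48, 0, 0, 0, 0, 0, -0.16, 0, 0, 0, 0, 0, 0, 0, 0, 0, 0, 0, 0, 0, 0, 0, 0, 0, 0]' >/dev/null
python3 nav.py 556 -131.6 200 5
```

```text
tcp_pos: [0.3707, -0.3014, 0.0548]
ft_force: [0.0, -0.1, -2.0]
opening: 0.0519
grip_force: 0.0
t 26.2333 p [ 0.3706 -0.3014  0.1998] phi 5.4 tilt 0.0 open 0.0852 grip 0.0 j7 0.9
now-frame d [ 1.517e-01  2.005e-01 -2.000e-04] rz 0.007
d after turn [ 0.153   0.1995 -0.0002]
```

To row units: 0.0285 m is 5.7, 0.021 m is 4.2, 0.007 rad is 0.028.

```bash
python3 steer.py '[4.2, 5.7, 0, 0, 0, 0.028, 4.2, 5.7, 0, 0, 0, 0, 4.2, 5.7, 0, 0, 0, 0, 4.2, 5.7, 0, 0, 0, 0, 4.2, 5.7, 0, 0, 0, 0]' >/dev/null
python3 steer.py '[4.2, 5.7, 0, 0, 0, 0, 5.2, 5.8, 0, 0, 0, 0, 0, 0, 0, 0, 0, 0, 0, 0, 0, 0, 0, 0, 0, 0, 0, 0, 0, 0]' >/dev/null
python3 steer.py '[0, 0, 0, 0, 0, 0, 0, 0, 0, 0, 0, 0]' >/dev/null
python3 nav.py 556 -131.6 43 5
python3 - <<'E'
from bench import env
import cv2
c=env.read_camera("wrist"); cv2.imwrite("pics/w5.png",c["img"][:,:,::-1])
E
```

```text
t 27.2333 p [ 0.5555 -0.1333  0.1999] phi 5.0 tilt 0.01 open 0.0848 grip 0.0 j7 0.49
now-frame d [0.0017 0.0007 0.1569] rz -0.001
d after turn [0.0017 0.0007 0.1569]
```

View pics/w5.png

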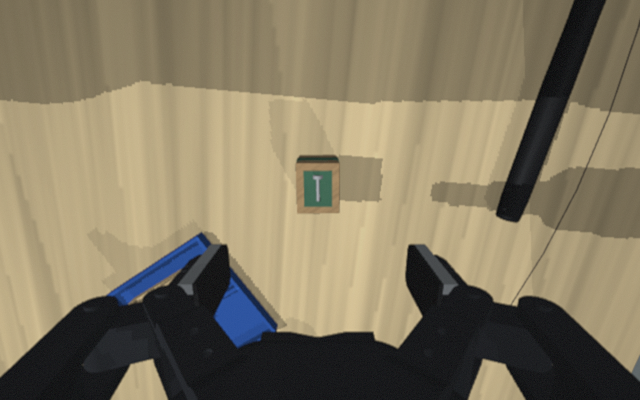

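The carton is centred (318,188) and square to the jaws. Grasping it.

Units first: shifts go in units of 5 mm and turns go in units of 0.25 rad. So 0.035 m is 7, 0.03 m is 6.

```bash
python3 steer.py '[0.34, 0.14, 6, 0, 0, 0, 0, 0, 7, 0, 0, 0, 0, 0, 7, 0, 0, 0, 0, 0, 7, 0, 0, 0, 0, 0, 4, 0, 0, 0]' | sed -n '2p;4p'
python3 steer.py '[0, 0, 0, 0, 0, 0, 0, 0, 0, 0, 0, 0, 0, 0, 0, 0, 0, 0, 0, 0, 0, 0, 0, 0, 0, 0, 0, 0, 0, 0]' 0 60 >/dev/null
python3 steer.py '[0, 0, 0, 0, 0, 0, 0, 0, 0, 0, 0, 0, 0, 0, 0, 0, 0, 0, 0, 0, 0, 0, 0, 0, 0, 0, 0, 0, 0, 0]' | tail -3
python3 nav.py 469.1 -317.9 165 38.2
python3 steer.py '[0, 0, -4, 0, 0, 0, 0, 0, -5, 0, 0, 0, 0, 0, -6, 0, 0, -0.44, 0, 0, -5, 0, 0, -0.44, 0, 0, -3, 0, 0, -0.48]' >/dev/null
python3 steer.py '[0, 0, 0, 0, 0, -0.48, 0, 0, 0, 0, 0, -0.48, 0, 0, 0, 0, 0, 0, 0, 0, 0, 0, 0, 0, 0, 0, 0, 0, 0, 0]' >/dev/null
python3 steer.py '[0, 0, 0, 0, 0, 0, 0, 0, 0, 0, 0, 0]'|tail -3
python3 nav.py 469.1 -317.9 165 38.2
```

```text
tcp_pos: [0.5548, -0.1305, 0.0417]
ft_force: [-0.5, 0.4, 0.9]
ft_force: [-1.4, -1.2, 9.0]
opening: 0.0392
grip_force: 61.8
t 28.5333 p [ 0.5581 -0.1308  0.0469] phi 5.1 tilt 0.2 open 0.0392 grip 61.8 j7 0.62
now-frame d [-0.1785 -0.1049 -0.1183] rz -0.578
d after turn [-0.0922 -0.1853 -0.1183]
ft_force: [-0.8, 0.4, -2.4]
opening: 0.0394
grip_force: 61.2
t 29.5333 p [ 0.5567 -0.1302  0.1596] phi 38.2 tilt 0.03 open 0.0394 grip 61.2 j7 1.02
now-frame d [-0.0932 -0.185  -0.0054] rz 0.001
d after turn [-0.0933 -0.1849 -0.0054]
```

```bash
python3 steer.py '[-2.34, -4.62, 0, 0, 0, 0, -2.34, -4.62, 0, 0, 0, 0, -2.34, -4.62, 0, 0, 0, 0, -2.34, -4.62, 0, 0, 0, 0, -2.34, -4.62, 0, 0, 0, 0]' >/dev/null
python3 steer.py '[-2.34, -4.62, 0, 0, 0, 0, -2.34, -4.62, 0, 0, 0, 0, -2.34, -4.62, 0, 0, 0, 0, 0, 0, 0, 0, 0, 0, 0, 0, 0, 0, 0, 0]' >/dev/null
python3 steer.py '[0, 0, 0, 0, 0, 0, 0, 0, 0, 0, 0, 0, 0, 0, 0, 0, 0, 0, 0, 0, 0, 0, 0, 0]' >/dev/null
python3 steer.py '[0, 0, 4, 0, 0, 0, 0, 0, 6, 0, 0, 0, 0, 0, 6, 0, 0, 0, 0, 0, 2, 0, 0, 0, 0, 0, 0, 0, 0, 0]' >/dev/null
python3 steer.py '[0, 0, 0, 0, 0, 0, 0, 0, 0, 0, 0, 0, 0, 0, 0, 0, 0, 0, 0, 0, 0, 0, 0, 0]' | tail -3
python3 nav.py 469.1 -317.9 52 38.2
```

```text
ft_force: [0.0, -0.0, -2.1]
opening: 0.0392
grip_force: 61.1
t 31.45 p [ 0.4707 -0.3188  0.0712] phi 38.3 tilt 0.14 open 0.0392 grip 61.1 j7 1.47
now-frame d [ 0.0018 -0.0008  0.0192] rz 0.002
d after turn [ 0.0018 -0.0008  0.0192]
```

To row units: 0.008 m is 1.6, 0.006 m is 1.2.

```bash
python3 steer.py '[0.36, -0.16, 1.6, 0, 0, 0, 0, 0, 1.2, 0, 0, 0, 0, 0, 0.6, 0, 0, 0, 0, 0, 0, 0, 0, 0, 0, 0, 0, 0, 0, 0]' >/dev/null
python3 steer.py '[0, 0, 0, 0, 0, 0, 0, 0, 0, 0, 0, 0, 0, 0, 0, 0, 0, 0, 0, 0, 0, 0, 0, 0]' | tail -3
python3 nav.py 469.1 -317.9 51 38.2
```

```text
ft_force: [0.0, -0.0, -2.8]
opening: 0.0389
grip_force: 61.2
t 32.2 p [ 0.4683 -0.3175  0.0529] phi 38.3 tilt 0.01 open 0.0389 grip 61.2 j7 1.48
now-frame d [-0.0008  0.0004  0.0019] rz 0.002
d after turn [-0.0008  0.0004  0.0019]
```

```bash
python3 steer.py '[0, 0, 0.36, 0, 0, 0, 0, 0, 0, 0, 0, 0, 0, 0, 0, 0, 0, 0, 0, 0, 0, 0, 0, 0, 0, 0, 0, 0, 0, 0]' | sed -n '2p;4p'
python3 steer.py '[0, 0, 0, 0, 0, 0, 0, 0, 0, 0, 0, 0, 0, 0, 0, 0, 0, 0, 0, 0, 0, 0, 0, 0, 0, 0, 0, 0, 0, 0]' .056 | tail -2
python3 steer.py '[0, 0, -4, 0, 0, 0, 0, 0, -6, 0, 0, 0, 0, 0, -7, 0, 0, 0, 0, 0, -8, 0, 0, 0.484, 0, 0, -4, 0, 0, 0.484]' >/dev/null
python3 steer.py '[0, 0, 0, 0, 0, 0.484, 0, 0, 0, 0, 0, 0.484, 0, 0, 0, 0, 0, 0.484, 0, 0, 0, 0, 0, 0.484, 0, 0, 0, 0, 0, 0.484]' .085 >/dev/null
python3 steer.py '[0, 0, 0, 0, 0, 0.484, 0, 0, 0, 0, 0, 0.484, 0, 0, 0, 0, 0, 0.484, 0, 0, 0, 0, 0, 0.484, 0, 0, 0, 0, 0, 0.484]' >/dev/null
python3 steer.py '[0, 0, 0, 0, 0, 0.484, 0, 0, 0, 0, 0, 0, 0, 0, 0, 0, 0, 0, 0, 0, 0, 0, 0, 0]' >/dev/null
python3 nav.py 619 240.5 200 -51.8
```

```text
tcp_pos: [0.4682, -0.3174, 0.051]
ft_force: [-0.3, 0.1, -1.9]
opening: 0.0556
grip_force: 0.0
t 34.6167 p [ 0.4682 -0.3173  0.1959] phi -51.6 tilt 0.0 open 0.0852 grip 0.0 j7 0.02
now-frame d [ 0.4649 -0.3432 -0.004 ] rz 0.004
d after turn [ 0.4634 -0.3451 -0.004 ]
```

```bash
python3 steer.py '[5.8, -4.3, 0, 0, 0, 0, 5.8, -4.3, 0, 0, 0, 0, 5.8, -4.3, 0, 0, 0, 0, 5.8, -4.3, 0, 0, 0, 0, 5.8, -4.3, 0, 0, 0, 0]' >/dev/null
python3 steer.py '[5.8, -4.3, 0, 0, 0, 0, 5.8, -4.3, 0, 0, 0, 0, 5.8, -4.3, 0, 0, 0, 0, 5.8, -4.3, 0, 0, 0, 0, 5.8, -4.3, 0, 0, 0, 0]' >/dev/null
python3 steer.py '[5.8, -4.3, 0, 0, 0, 0, 5.8, -4.3, 0, 0, 0, 0, 5.8, -4.3, 0, 0, 0, 0, 5.8, -4.3, 0, 0, 0, 0, 5.8, -4.3, 0, 0, 0, 0]' >/dev/null
python3 steer.py '[5.8, -4.3, 0, 0, 0, 0, 0, 0, 0, 0, 0, 0, 0, 0, 0, 0, 0, 0, 0, 0, 0, 0, 0, 0, 0, 0, 0, 0, 0, 0]' >/dev/null
python3 nav.py 619 240.5 43 -51.8
python3 - <<'E'
from bench import env
import cv2
c=env.read_camera("wrist"); cv2.imwrite("pics/w6.png",c["img"][:,:,::-1])
E
```

```text
t 36.2833 p [0.6201 0.2381 0.1962] phi -51.9 tilt 0.02 open 0.0852 grip 0.0 j7 -0.93
now-frame d [ 0.0006 -0.0026  0.1532] rz -0.001
d after turn [ 0.0007 -0.0026  0.1532]
```

View pics/w6.png

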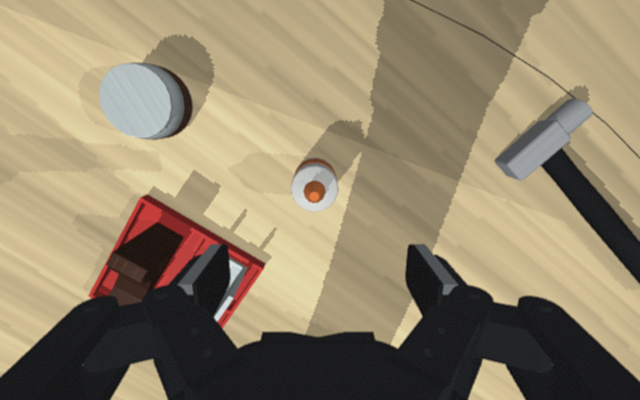

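The bottle is centred between the jaws (315,188); dark corbel and shoe stand in the red tray at left. Grasping.

```bash
python3 steer.py '[0.12, -0.52, 6, 0, 0, 0, 0, 0, 7, 0, 0, 0, 0, 0, 7, 0, 0, 0, 0, 0, 7, 0, 0, 0, 0, 0, 3.4, 0, 0, 0]' | sed -n '2p;4p'
python3 steer.py '[0, 0, 0, 0, 0, 0, 0, 0, 0, 0, 0, 0, 0, 0, 0, 0, 0, 0, 0, 0, 0, 0, 0, 0, 0, 0, 0, 0, 0, 0]' 0 50 >/dev/null
python3 steer.py '[0, 0, 0, 0, 0, 0, 0, 0, 0, 0, 0, 0, 0, 0, 0, 0, 0, 0, 0, 0, 0, 0, 0, 0, 0, 0, 0, 0, 0, 0]' | tail -3
python3 nav.py 414.1 -361.3 180 -51.8
python3 steer.py '[0, 0, -4, 0, 0, 0, 0, 0, -5, 0, 0, 0, 0, 0, -6, 0, 0, 0, 0, 0, -7, 0, 0, 0, 0, 0, -4, 0, 0, 0]' >/dev/null
python3 steer.py '[0, 0, 0, 0, 0, 0, 0, 0, 0, 0, 0, 0, 0, 0, 0, 0, 0, 0, 0, 0, 0, 0, 0, 0]' | tail -3
python3 nav.py 414.1 -361.3 180 -51.8
```

```text
tcp_pos: [0.6168, 0.2406, 0.0402]
ft_force: [-1.4, 0.4, -0.0]
ft_force: [-0.8, -1.4, 7.5]
opening: 0.0426
grip_force: 51.5
t 37.5833 p [0.6205 0.2423 0.0465] phi -51.8 tilt 0.23 open 0.0426 grip 51.5 j7 -0.83
now-frame d [-0.5349  0.3469 -0.1351] rz -0.0
d after turn [-0.535   0.3468 -0.1351]
ft_force: [0.2, -0.5, -1.5]
opening: 0.042
grip_force: 51.0
t 38.3333 p [0.618  0.2424 0.1728] phi -51.8 tilt 0.11 open 0.042 grip 51.0 j7 -0.92
now-frame d [-0.5337  0.3481 -0.0065] rz 0.0
d after turn [-0.5336  0.3483 -0.0065]
```

```bash
python3 steer.py '[-5.34, 3.48, 0, 0, 0, 0, -5.34, 3.48, 0, 0, 0, 0, -5.34, 3.48, 0, 0, 0, 0, -5.34, 3.48, 0, 0, 0, 0, -5.34, 3.48, 0, 0, 0, 0]' >/dev/null
python3 steer.py '[-5.34, 3.48, 0, 0, 0, 0, -5.34, 3.48, 0, 0, 0, 0, -5.34, 3.48, 0, 0, 0, 0, -5.34, 3.48, 0, 0, 0, 0, -5.34, 3.48, 0, 0, 0, 0]' >/dev/null
python3 steer.py '[-5.34, 3.48, 0, 0, 0, 0, -5.34, 3.48, 0, 0, 0, 0, -5.34, 3.48, 0, 0, 0, 0, -5.34, 3.48, 0, 0, 0, 0, -5.34, 3.48, 0, 0, 0, 0]' >/dev/null
python3 steer.py '[-5.34, 3.48, 0, 0, 0, 0, -5.34, 3.48, 0, 0, 0, 0, -5.34, 3.48, 0, 0, 0, 0, -5.34, 3.48, 0, 0, 0, 0, -5.34, 3.48, 0, 0, 0, 0]' >/dev/null
python3 steer.py '[0, 0, 0, 0, 0, 0, 0, 0, 0, 0, 0, 0, 0, 0, 0, 0, 0, 0, 0, 0, 0, 0, 0, 0, 0, 0, 0, 0, 0, 0]' | tail -3
python3 nav.py 414.1 -361.3 70 -51.8
python3 - <<'E'
from bench import env
import cv2
c=env.read_camera("wrist"); cv2.imwrite("pics/w7.png",c["img"][:,:,::-1])
E
```

```text
ft_force: [-0.1, 0.6, -0.8]
opening: 0.0427
grip_force: 51.1
t 40.4167 p [ 0.4152 -0.3599  0.1735] phi -51.7 tilt 0.06 open 0.0427 grip 51.1 j7 0.16
now-frame d [-0.0017  0.0005  0.1035] rz 0.002
d after turn [-0.0017  0.0005  0.1035]
```

View pics/w7.png

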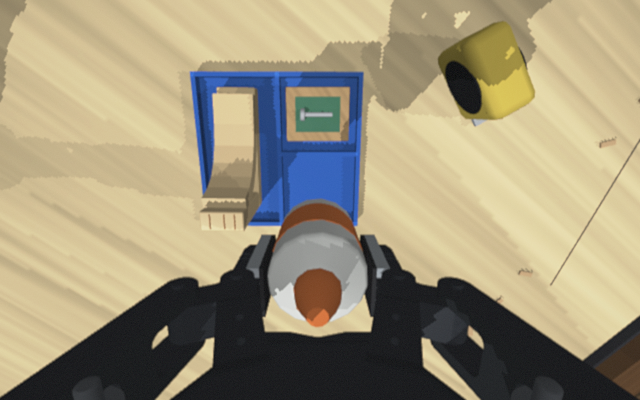

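The pine corbel (230,150) and carton (318,113) sit in their compartments, and the bottle hangs over the free one. Lowering.

```bash
python3 steer.py '[-0.34, 0.1, 4, 0, 0, 0, 0, 0, 6, 0, 0, 0, 0, 0, 6, 0, 0, 0, 0, 0, 4, 0, 0, 0, 0, 0, 0, 0, 0, 0]' >/dev/null
python3 steer.py '[0, 0, 0, 0, 0, 0, 0, 0, 0, 0, 0, 0, 0, 0, 0, 0, 0, 0, 0, 0, 0, 0, 0, 0]' | tail -3
python3 nav.py 414.1 -361.3 50.5 -51.8
```

```text
ft_force: [1.1, -0.9, -1.4]
opening: 0.0428
grip_force: 51.1
t 41.2167 p [ 0.4143 -0.3633  0.0754] phi -51.8 tilt 0.14 open 0.0428 grip 51.1 j7 0.27
now-frame d [ 0.001  -0.0017  0.0249] rz 0.0
d after turn [ 0.001  -0.0017  0.0249]
```

To row units: 0.008 m is 1.6, 0.006 m is 1.2.

```bash
python3 steer.py '[0.2, -0.34, 1.6, 0, 0, 0, 0, 0, 1.2, 0, 0, 0, 0, 0, 1, 0, 0, 0, 0, 0, 0.6, 0, 0, 0, 0, 0, 0, 0, 0, 0]' >/dev/null
python3 steer.py '[0, 0, 0, 0, 0, 0, 0, 0, 0, 0, 0, 0, 0, 0, 0, 0, 0, 0, 0, 0, 0, 0, 0, 0]' | tail -3
python3 nav.py 414.1 -361.3 50 -51.8
```

```text
ft_force: [0.1, 0.0, -1.6]
opening: 0.0424
grip_force: 51.1
t 41.9667 p [ 0.4133 -0.3611  0.0522] phi -51.8 tilt 0.02 open 0.0424 grip 51.1 j7 0.3
now-frame d [0.0005 0.0007 0.0022] rz -0.0
d after turn [0.0005 0.0007 0.0022]
```

To row units: 0.002 m is 0.4.

```bash
python3 steer.py '[0, 0, 0.4, 0, 0, 0, 0, 0, 0, 0, 0, 0, 0, 0, 0, 0, 0, 0, 0, 0, 0, 0, 0, 0, 0, 0, 0, 0, 0, 0]' | sed -n '2p;4p'
python3 steer.py '[0, 0, 0, 0, 0, 0, 0, 0, 0, 0, 0, 0, 0, 0, 0, 0, 0, 0, 0, 0, 0, 0, 0, 0, 0, 0, 0, 0, 0, 0]' .06 | tail -2
python3 steer.py '[0, 0, -4, 0, 0, 0, 0, 0, -6, 0, 0, 0, 0, 0, -7, 0, 0, 0, 0, 0, -8, 0, 0, 0, 0, 0, -8, 0, 0, 0]' >/dev/null
python3 steer.py '[0, -6, -4, 0, 0, 0, 0, -7, 0, 0, 0, 0, 0, -7, 0, 0, 0, 0, 0, -7, 0, 0, 0, 0, 0, -7, 0, 0, 0, 0]' | sed -n 2p
python3 steer.py '[0, -7, 0, 0, 0, 0, 0, -7, 0, 0, 0, 0, 0, -7, 0, 0, 0, 0, 0, -6, 0, 0, 0, 0, 0, 0, 0, 0, 0, 0]' | sed -n 2p
python3 - <<'E'
from bench import env
import cv2
c=env.read_camera("top"); b=c["img"][165:330,150:490][:,:,::-1]
cv2.imwrite("pics/f1.png",cv2.resize(b,None,fx=2.35,fy=2.35,interpolation=cv2.INTER_CUBIC))
E
```

```text
tcp_pos: [0.4134, -0.3612, 0.0505]
ft_force: [-1.0, 0.1, 6.1]
opening: 0.0598
grip_force: 0.0
tcp_pos: [0.3082, -0.2282, 0.234]
tcp_pos: [0.2378, -0.1384, 0.2358]
```

View pics/f1.png

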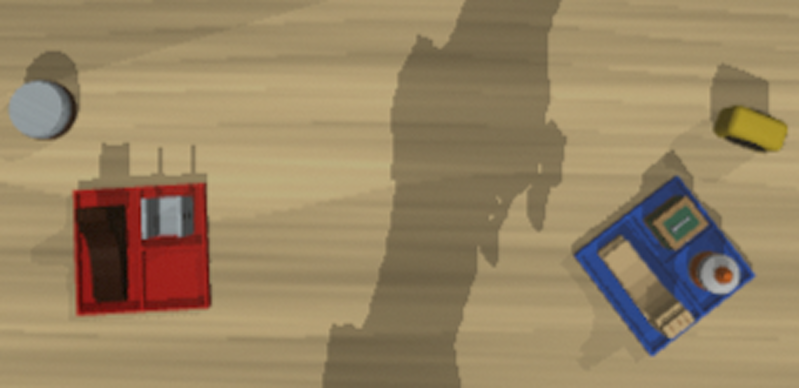

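The picture shows all five parts upright in their compartments: dark corbel (105,253) and shoe (167,216) in red; pine (645,285), carton (680,223) and bottle (717,273) in blue. Wax tin and tape are where they were.

```bash
python3 -c "
from bench import env
print(env.hand_in())"
```

```text
the job is handed in; nothing more can be done
None
```

Both bracket kits are made up and the job is handed in at about 45 s of 131 s; the last picture shows all five parts upright in their compartments, and I saw no verdict from the judge.

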